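# Key a trimming bat onto the potter's wheel

### The job

The round plywood trimming bat sits loosely in the centre of the potter's wheel, but its notch is not at the wheel's drive pin. With your fingertips, push it round by its rubber posts until the notch (red line on the bat) stands over the pin (red line on the wheel head), and only then press the bat straight down until it is fully home, flat on the wheel head with the pin in the notch. Do not lift the bat and leave the cup, stick and all the other things where they are; finish with the hand clear.

Things in the scene. Friction and masses are not known exactly. Their poses are not given: they have to be found in the camera images.
- wheel: Bench potter's wheel, fixed, not turning. Cream housing 340 (x) x 460 (y) x 85 mm high; in its middle a white splash pan (outer radius 147 mm, rim 109 mm above the table) and in that an aluminium wheel head, radius 110 mm, flat top 110 mm above the table. Origin: on the table under the head's centre; z up, +x towards the drive pin. Cup and stick lie on the housing beside the pan.
- drive_pin (a point): Foot of the brass drive pin, on the wheel head's top, 80 mm from its centre along the wheel's +x. Pin 8 mm in diameter, 8 mm high, upper 4 mm tapering to 3 mm. Hidden under the bat while that is up, but a red line 6 mm wide on the wheel head runs outwards from the pin to the head's edge and stays visible.
- bat: Loose plywood bat, plate radius 86 mm, 10 mm thick, about 0.33 kg. Origin: centre of the plate's underside; z up, +x to its notch. A boss in the wheel's hub (1 mm play) lets it turn in place about the wheel's axis, either way, under 1 to 4 N on a post; it stops when the push stops. Underside 119 mm above the table at the start, 110 mm when home. Notch starts 0.6 rad to half a turn from the pin.
- bat_notch (a point): Middle of the bat's rim notch, at the underside, 80 mm from the bat's centre along its +x. The notch is open to the rim, 14 mm wide, and cuts inwards to 73 mm from the centre; a red line 6 mm wide on the bat's top points from it to the centre. The bat goes down when this point is within about 3 mm of the pin (the taper helps to about 6 mm).
- bat_top (a point): Centre of the bat's flat top face (10 mm above the underside): the place to press.
- post_a (a point): Top centre of an upright black rubber post on the bat, radius 8 mm, rising 30 mm above the plate (159 mm above the table while the bat is up), 58 mm from the bat's centre, 60 degrees anticlockwise (from above) of the notch. The plate is flat and free between the three posts.
- post_b (a point): Top centre of an upright black rubber post on the bat, radius 8 mm, rising 30 mm above the plate (159 mm above the table while the bat is up), 58 mm from the bat's centre, opposite the notch. The plate is flat and free between the three posts.
- post_c (a point): Top centre of an upright black rubber post on the bat, radius 8 mm, rising 30 mm above the plate (159 mm above the table while the bat is up), 58 mm from the bat's centre, 60 degrees clockwise (from above) of the notch. The plate is flat and free between the three posts.
- seat_hub (a joint): How far the hub under the bat has been pressed down, m: 0 up (start), about 0.009 when the bat is home on the wheel head. Friction-held: it takes some 5 to 8 N of push in the middle of the bat and stays down when left. If the notch is not over the pin, the bat meets the pin after about 1 mm.
- dip_cup: Bystander: small blue cup on the housing at the wheel's +y side, radius 28 mm, 55 mm high; origin under its middle.
- stick: Bystander: wooden stick 150 mm long, 12 mm thick, lying on the housing at the wheel's -y side; origin in the middle of its underside.
- mug: Bystander: terracotta mug, radius 40 mm, 90 mm high, on the table far left; origin under its middle.
- bowl: Bystander: white bowl, radius 65 mm, 60 mm high, on the table far left; origin under its middle.
- slip_jar: Bystander: jar with white lid, radius 36 mm, 100 mm high, on the table far right; origin under its middle.
- glaze_brush: Bystander: brush lying on the table far right; origin under its middle.
- rib: Bystander: flat wooden rib 100 x 55 x 8 mm lying on the table at the left; origin under its middle.
There are look-alikes about, which are no part of the job. What is shaped like the bat but blue or turquoise is not meant.

How it is judged:
By the outcome, as a careful person would: the job done as asked, in the order asked, and still so for the second after the job is handed in, with the robot touching nothing.
It also fails if it takes over 48 s, if anything falls off the work surface, if the arm or the gripper's body presses on something with over 40 N, if the wrist force passes 120 N, or if a joint passes its speed limit or range.

### The arm

A 6-joint arm with a two-finger parallel gripper is mounted at the origin on the work surface. World frame = base frame: x ahead of the robot, y to its left, z up, the work surface at z = 0. Lengths are in m, angles in rad, forces in N, time in s.
With the tool pointing down it reaches from about 0.25 to 0.775 m from the base axis. Payload 8.9 kg.
Tool frame: the origin (TCP) lies where the fingers leave the gripper's body, on its centre line; the fingertips stand 73 mm ahead of it and the grasp point (between the pads) lies 54 mm ahead of it; x points along the fingers, y is the direction in which the jaws open and shut, and the axes are right-handed (so a half turn about x gives the same grasp; the last joint's range is limited). The gripper opens to 85 mm and grips with 20 to 120 N. Pads are 22 mm wide; open, the fingers measure 114 mm over their backs; the gripper's body (76 mm by 85 mm) begins 54 mm behind the grasp point. The pads swing forward as they close: fully open they stand 13 mm farther back than shut.
Start: joints at [-1.245, 0.291, -0.153, 1.127, 0, 1.431], TCP at [0.235, -0.469, 0.304] pointing down, gripper open.
Joint ranges: [-2.52, 2.52], [-0.91, 1.74], [-1.3, 1.37], [-1.96, 2.02], [-1.52, 1.47], [-3.14, 3.14]. Speed limits (rad/s): [2.22, 2.22, 2.79, 3.14, 3.14, 3.14].

### API

Orientations are given as [roll, pitch, yaw] about the fixed x, y, z axes, in that order (R = Rz(yaw) Ry(pitch) Rx(roll)).
In Python, from cell import * gives the robot as it stands.
- The arm moves only by the shell command python3 -m handwheel 'ROWS' [OPENING] [FORCE]. ROWS is JSON, a list of rows, each an object with "translation": the shift along the world's x, y, z in m, a list of three; "spin": the turn about the world's z in rad. In form: [{"translation": [tx, ty, tz], "spin": spin}, ...]. A call has 1 to 8 rows; each row is the pose to reach, as a shift and turn from the pose commanded when the call began; what a row does not reach only later rows make up. A row lasts 1/10 s, in which the tool goes at most 50 mm and 8.59 degrees, less where a joint would pass 70% of its speed; a pose out of reach is approached as far as the arm can. A call with a gripper value outside its range is refused whole. OPENING is the gripper's target within -1 to 1 (fully open at 1, half-way at 0, shut at -1), set as the call begins (- or left out, the last holds). The fingers move at their own pace and stop on an object; FORCE is the grip in N (left out, the last holds). Time passes only in rows, so rows that repeat a pose let the fingers close. It gives the time, the measured TCP pose, the force and the opening at its end, in the units of the state.
- get_state(): the state, without advancing time (a new reading comes with each control period).
- read_camera(name): name is "side" or "top"; returns (picture, depth): 420x560x3 uint8, red, green, blue; 420x560 float32, m along the optical axis (not along the pixel's ray), 0 where there is no reading.
- camera_model(name): a dict with "intrinsics" (3x3 intrinsics, pixels), "dist_coeffs" ([k1, k2, p1, p2, k3] as OpenCV has them; the pictures are not rectified), "cam_to_world" (4x4, takes a point from camera to world coordinates). Camera axes: x right, y up, looking along -z (the intrinsics and any distortion apply to the point x, -y, -z); pixel columns grow to the right and rows downward; lengths in m; the calibration is good to about 2 mm. A picture is of the moment at which its call begins. camera_model takes no time and is no camera call.
- sign_off(): hands the job in, once; it reports no verdict.
Trained networks look in the newest picture that a camera, given by its name, has taken for a name from the list of things; names that differ only in an ending like _2 or _b are one class to them, and where a whole thing is asked for, a point or a joint stands for the part that bears it (a point fixed in the world has none). Each returns a list of dicts, best first, with "score" (0 to 1); they miss things now and then, are a little off and sometimes report something else, mostly with a low value. They report only what shows in the picture. A call takes as long as a camera call. They do not tell look-alikes from the thing itself.
- look_for(camera, thing): "xy" ([column, row] in pixels, amid what is visible of it).
The state is a dict: "t": time; "joints": joint angles; "qvel": joint speeds; "joint_torque": joint torques, N m; "position": TCP position; "eef_rot": TCP orientation; "force": force on the tool from outside, world axes, zero at the start; "torque": the same for the moment, N m; "grip_width": finger opening in m.
Only numpy, scipy, OpenCV 4.12 (cv2) and the standard library are available. Lean on these libraries where they do the work, as an engineer would, in place of code of your own. Each camera call takes 0.05 s, during which the arm holds its last target.

## Working session

There is one attempt and no reset: what is moved stays moved. The work goes in short steps, Python scripts to look and compute and a shell command to move; the robot and the scene stay as the last step left them, time stands still between calls to the robot, and variables do not carry over. Pictures are saved under pics/ and viewed, and the job is handed in when it is done.

```bash
mkdir -p pics; ls; python3 - <<'E'
from cell import *
import cv2
print(get_state())
for n in ("top","side"):
    p,d=read_camera(n); cv2.imwrite(f"pics/{n}0.png",p[:,:,::-1]); 
    m=camera_model(n); print(n,m)
    for t in ("bat","wheel","post_a","bat_notch","drive_pin"):
        try: print(t,look_for(n,t)[:4])
        except Exception as e: print(t,e)
E
```

```text
pics
{'t': 0.0, 'joints': array([-1.24531708e+00,  2.91293049e-01, -1.54138229e-01,  1.12672546e+00,
        2.25478463e-05,  1.43149787e+00]), 'qvel': array([-0.00217728, -0.00124301, -0.00088297,  0.00020713,  0.00020135,
       -0.0003964 ]), 'joint_torque': array([-5.46217620e-05, -5.37147045e+01,  3.31374657e+01,  1.58619712e-02,
       -1.62632919e-04,  4.11482475e-06]), 'position': array([ 0.23521098, -0.46896049,  0.30332118]), 'eef_rot': array([-1.72666753,  1.56943573,  1.87970282]), 'force': array([-0.743814  , -0.78952038, -0.3782142 ]), 'torque': array([-0.01512047,  0.01171925, -0.00866868]), 'grip_width': 0.08519384618745351}
top {'intrinsics': array([[479.05074379,   0.        , 275.32018189],
       [  0.        , 479.05074379, 214.59974441],
       [  0.        ,   0.        ,   1.        ]]), 'dist_coeffs': array([-0.11156511,  0.        ,  0.        ,  0.        ,  0.        ]), 'cam_to_world': array([[-0.0145304 ,  0.9940495 , -0.10795582,  0.28006218],
       [-0.99989242, -0.01422931,  0.00355883, -0.03758859],
       [ 0.00200151,  0.10799592,  0.99414932,  1.
[... 801 characters left out ...]
st_coeffs': array([-0.04588996,  0.        ,  0.        ,  0.        ,  0.        ]), 'cam_to_world': array([[-0.75563134,  0.40281321, -0.51649085, -0.3502927 ],
       [-0.65498702, -0.46030769,  0.5992569 ,  0.87651952],
       [ 0.00364389,  0.7911121 ,  0.61166034,  1.04643829],
       [ 0.        ,  0.        ,  0.        ,  1.        ]])}
bat [{'xy': [222.6, 215.6], 'score': 0.89}, {'xy': [286.9, 193.0], 'score': 0.78}]
wheel [{'xy': [219.0, 245.1], 'score': 0.61}]
post_a [{'xy': [283.2, 194.5], 'score': 0.78}, {'xy': [221.5, 219.3], 'score': 0.65}]
bat_notch [{'xy': [223.4, 215.8], 'score': 0.68}, {'xy': [287.1, 192.7], 'score': 0.67}]
drive_pin [{'xy': [218.2, 246.8], 'score': 0.6}]
```

View pics/top0.png

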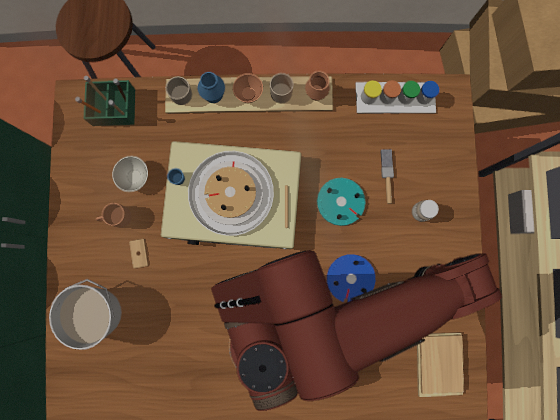

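View pics/side0.png

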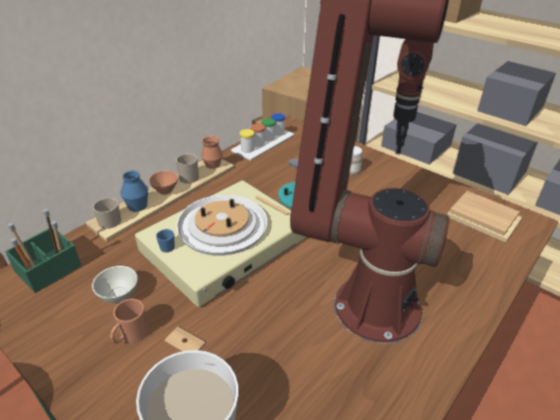

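```bash
python3 - <<'E'
import cv2
p=cv2.imread("pics/top0.png"); cv2.imwrite("pics/top0c.png",cv2.resize(p[130:310,150:390],None,fx=3.3,fy=3.3,interpolation=cv2.INTER_CUBIC))
E
```

```text
(no output)
```

View pics/top0c.png

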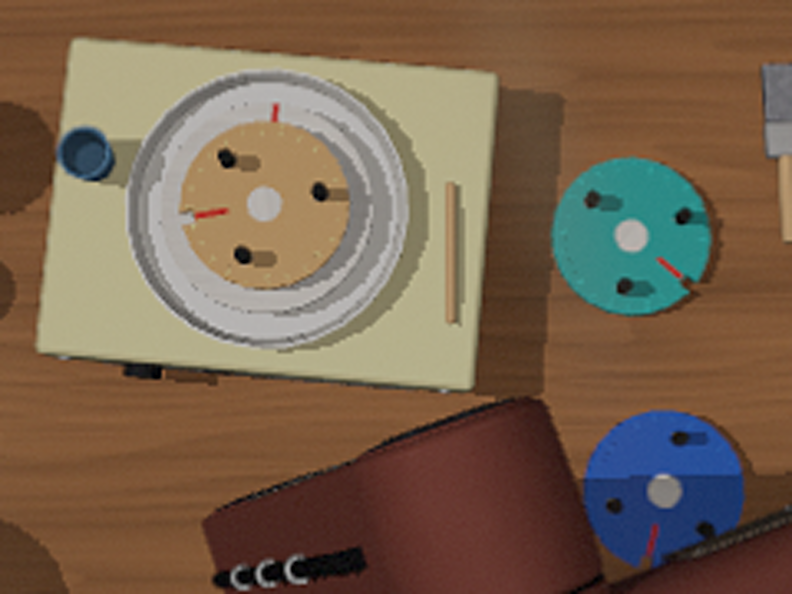

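The plywood bat (top view, about 230,192, on the wheel) is the one meant. The turquoise disc at (341,202) and the blue one at (351,279) are look-alikes on the table. The wheel's red line is at about (233,164) and the bat's notch line at about (213,194). Next I'll measure the angles.

```bash
cat > h.py <<'E'
from cell import *
import cv2, numpy as np
def ray(cam,uv):
    m=camera_model(cam); K=m["intrinsics"]; T=m["cam_to_world"]
    q=cv2.undistortPoints(np.array(uv,float).reshape(-1,1,2),K,m["dist_coeffs"]).reshape(-1,2)
    d=np.c_[q[:,0],-q[:,1],-np.ones(len(q))]@T[:3,:3].T
    return T[:3,3],d
def onz(cam,uv,z):
    o,d=ray(cam,uv); s=(z-o[2])/d[:,2]; return (o+d*s[:,None])[:,:2]
def proj(cam,X):
    m=camera_model(cam); T=m["cam_to_world"]
    c=(np.atleast_2d(X)-T[:3,3])@T[:3,:3]; c=c*[1,-1,-1]
    return cv2.projectPoints(c,np.zeros(3),np.zeros(3),m["intrinsics"],m["dist_coeffs"])[0].reshape(-1,2)
def reds(p):
    r,g,b=[p[:,:,i].astype(int) for i in range(3)]
    m=((r-g>70)&(r-b>60)&(r>120)).astype(np.uint8)
    n,l,s,c=cv2.connectedComponentsWithStats(m)
    return m,[(c[i],s[i],np.argwhere(l==i)[:,::-1]) for i in range(1,n)]
E
python3 - <<'E'
from h import *
p=cv2.imread("pics/top0.png")[:,:,::-1]
hsv=cv2.cvtColor(np.ascontiguousarray(p),cv2.COLOR_RGB2HSV)
# bat: circle by wood colour around 230,192
for nm,(x,y) in dict(bat=(228,205),pan=(195,190),house=(180,230)).items(): print(nm,p[y,x],hsv[y,x])
m=((hsv[:,:,0]>8)&(hsv[:,:,0]<24)&(hsv[:,:,1]>90)&(hsv[:,:,2]>120)).astype(np.uint8); k=np.zeros_like(m); cv2.circle(k,(230,192),32,1,-1); m&=k
cs,_=cv2.findContours(m,cv2.RETR_EXTERNAL,cv2.CHAIN_APPROX_NONE); c=max(cs,key=cv2.contourArea)
print("ellipse",cv2.fitEllipse(c))
e=cv2.fitEllipse(c); C=onz("top",[e[0]],.129)[0]; print("bat C",C)
_,R=reds(p)
for c,s,px in R:
    if s[4]>4 and 180<c[0]<280 and 130<c[1]<250:
        z=.129 if abs(c[1]-193)<10 else .11
        w=onz("top",px,z); print(c,s[4],z,w.mean(0),"ang",np.arctan2(*(w.mean(0)-C)[::-1]),"r",np.linalg.norm(w.mean(0)-C))
# stool pan fit: light gray region
m2=((hsv[:,:,1]<40)&(hsv[:,:,2]>110)).astype(np.uint8);k=np.zeros_like(m);cv2.circle(k,(231,193),50,1,-1);m2&=k
cs,_=cv2.findContours(m2,cv2.RETR_EXTERNAL,cv2.CHAIN_APPROX_NONE); c=max(cs,key=cv2.contourArea); e=cv2.fitEllipse(cv2.convexHull(c)); print("pan",e,onz("top",[e[0]],.109))
for q in [(219,177.5),(247,188),(224,207)]:
    w=onz("top",[q],.159)[0]; print("post",w,np.linalg.norm(w-C),np.arctan2(*(w-C)[::-1]))
E
```

```text
bat [174 141  98] [ 17 111 174]
pan [181 179 177] [ 15   6 181]
house [181 174 139] [ 25  59 181]
ellipse ((229.94984436035156, 191.7340087890625), (45.80759048461914, 50.93241882324219), 169.81251525878906)
bat C [0.53229602 0.1080821 ]
[232.83333333 164.33333333] 6 0.11 [0.63016062 0.09967183] ang -0.08572719057439368 r 0.0982253148896612
[213.52380952 194.04761905] 21 0.129 [0.52528106 0.16345022] ang 1.6968216283121482 r 0.05581073676340814
pan ((230.33673095703125, 192.7603302001953), (84.79124450683594, 86.18673706054688), 64.31303405761719) [[0.53191401 0.10860651]]
post [0.57579665 0.14152742] 0.05487161992713876 0.6554543573193037
post [0.53915577 0.04896711] 0.05951165972434643 -1.455272225575599
post [0.47708805 0.12510969] 0.05777420143359178 2.84242319878097
```

```bash
python3 - <<'E'
from h import *
from scipy.spatial.transform import Rotation as Ro
s=get_state(); R=Ro.from_euler('xyz',s['eef_rot']).as_matrix(); print(R.round(3)); print("yaw of tool y",np.arctan2(R[1,1],R[0,1]))
# housing edges -> wheel yaw: mask cream
p=cv2.imread("pics/top0.png"); hsv=cv2.cvtColor(p,cv2.COLOR_BGR2HSV)
m=((hsv[:,:,0]>20)&(hsv[:,:,0]<36)&(hsv[:,:,1]>35)&(hsv[:,:,2]>120)).astype(np.uint8);k=np.zeros_like(m);k[135:255,155:310]=1;m&=k
m=cv2.morphologyEx(m,cv2.MORPH_OPEN,np.ones((3,3)))
c=np.vstack(cv2.findContours(m,cv2.RETR_EXTERNAL,cv2.CHAIN_APPROX_NONE)[0]); r=cv2.minAreaRect(c);print(r)
b=onz("top",cv2.boxPoints(r),.085)
for i in range(4):
    d=b[(i+1)%4]-b[i]; print(b[i],np.linalg.norm(d),np.degrees(np.arctan2(d[1],d[0])))
print(b.mean(0))
E
```

```text
[[ 0.     0.448 -0.894]
 [-0.    -0.894 -0.448]
 [-1.     0.    -0.   ]]
yaw of tool y -1.1060196646244502
((230.74798583984375, 194.10696411132812), (132.40023803710938, 96.53175354003906), 4.899092674255371)
[0.38737382 0.35168328] 0.3392519159850118 -4.134515934181593
[0.72574284 0.32722379] 0.46544115393604124 -95.98026392665375
[ 0.67725044 -0.13568436] 0.33635904360462415 174.0198096590529
[ 0.34272187 -0.10064092] 0.45452280598248723 84.36221675659517
[0.53327224 0.11064545]
```

```bash
python3 -m handwheel '[{"translation":[0.02,0.04,0],"spin":0.14},{"translation":[0.04,0.08,0],"spin":0.28},{"translation":[0.06,0.12,0],"spin":0.42},{"translation":[0.08,0.16,0],"spin":0.56},{"translation":[0.10,0.20,0],"spin":0.70},{"translation":[0.12,0.24,0],"spin":0.84},{"translation":[0.14,0.28,0],"spin":0.98},{"translation":[0.16,0.315,0],"spin":1.12}]' -1 20
python3 -m handwheel '[{"translation":[0.02,0.04,0],"spin":0.14},{"translation":[0.04,0.08,0],"spin":0.28},{"translation":[0.06,0.12,0],"spin":0.42},{"translation":[0.08,0.16,0],"spin":0.56},{"translation":[0.10,0.20,0],"spin":0.70},{"translation":[0.12,0.24,0],"spin":0.84},{"translation":[0.14,0.28,0],"spin":0.98},{"translation":[0.16,0.315,0],"spin":1.13}]'
python3 - <<'E'
from h import *
from scipy.spatial.transform import Rotation as Ro
s=get_state(); R=Ro.from_euler('xyz',s['eef_rot']).as_matrix(); print(s['position'],s['joints'],s['grip_width'],np.arctan2(R[1,1],R[0,1]))
p,d=read_camera("side"); cv2.imwrite("pics/s1.png",p[:,:,::-1])
cv2.imwrite("pics/s1c.png",cv2.resize(p[60:300,120:360,::-1],None,fx=2.5,fy=2.5))
E
```

```text
t: 1.4
position: [0.3957, -0.1523, 0.3042]
eef_rot: [1.219, 1.57, -0.332]
force: [0.1, -0.7, -0.6]
grip_width: 0.0
t: 2.2
position: [0.5558, 0.1629, 0.3039]
eef_rot: [0.955, 1.571, 0.535]
force: [0.3, -0.8, 0.1]
grip_width: 0.0002
[0.55580994 0.16294765 0.30392865] [ 1.58935993e-01  3.94327882e-01 -2.57714337e-03  1.17361792e+00
  1.07930726e-04  5.79123232e-01] 0.00018056014041510805 1.1506091225940476
```

View pics/s1c.png

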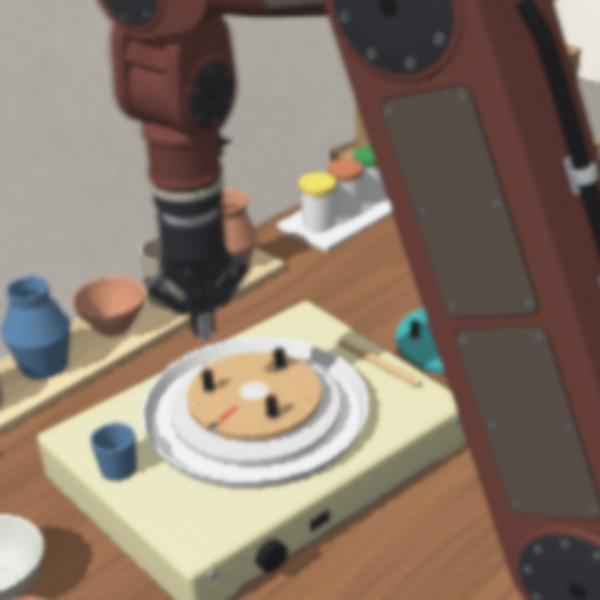

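The view shows closed fingers with their tips at about crop (205,338), full picture (202,195). They are above and behind post_c, which is at crop (208,380). I'll check the tip length.

```bash
python3 - <<'E'
from h import *
for z in (.304,.231,.218): print(z,proj("side",[.5558,.1629,z]))
print("post c",proj("side",[.532+.058*np.cos(.653),.108+.058*np.sin(.653),.159]), "crop->full",120+208/2.5,60+372/2.5)
E
```

```text
0.304 [[198.38159086 174.75167053]]
0.231 [[200.66968531 194.93301352]]
0.218 [[201.0633127  198.39359431]]
post c [[202.68079448 207.91082524]] crop->full 203.2 208.8
```

```bash
python3 -m handwheel '[{"translation":[0,0,-0.025],"spin":0},{"translation":[0,0,-0.05],"spin":0},{"translation":[0,0,-0.075],"spin":0},{"translation":[0,0,-0.094],"spin":0},{"translation":[0,0,-0.094],"spin":0}]'
python3 - <<'E'
import numpy as np
C=np.array([.532,.108])
P=lambda f:C+.058*np.array([np.cos(f),np.sin(f)])
f0=1.15
while f0>-.6:
    print("from",f0, [ [*(P(f0-.1*i)-P(f0)).round(4), round(-.1*i,2)] for i in range(1,9)]); f0=round(f0-.8,3)
E
```

```text
t: 2.75
position: [0.5538, 0.1604, 0.2075]
eef_rot: [-2.555, 1.566, -2.982]
force: [0.3, 0.1, -0.1]
grip_width: 0.0
from 1.15 [[np.float64(0.0052), np.float64(-0.0026), -0.1], [np.float64(0.01), np.float64(-0.0058), -0.2], [np.float64(0.0146), np.float64(-0.0094), -0.3], [np.float64(0.0187), np.float64(-0.0134), -0.4], [np.float64(0.0225), np.float64(-0.0178), -0.5], [np.float64(0.0258), np.float64(-0.0226), -0.6], [np.float64(0.0285), np.float64(-0.0277), -0.7], [np.float64(0.0308), np.float64(-0.0331), -0.8]]
from 0.35 [[np.float64(0.0017), np.float64(-0.0055), -0.1], [np.float64(0.0029), np.float64(-0.0112), -0.2], [np.float64(0.0034), np.float64(-0.017), -0.3], [np.float64(0.0034), np.float64(-0.0228), -0.4], [np.float64(0.0029), np.float64(-0.0286), -0.5], [np.float64(0.0017), np.float64(-0.0342), -0.6], [np.float64(0.0), np.float64(-0.0398), -0.7], [np.float64(-0.0023), np.float64(-0.0451), -0.8]]
from -0.45 [[np.float64(-0.0028), np.float64(-0.0051), -0.1], [np.float64(-0.0061), np.float64(-0.0099), -0.2], [np.float64(-0.0098), np.float64(-0.0143), -0.3], [np.float64(-0.0139), np.float64(-0.0183), -0.4], [np.float64(-0.0185), np.float64(-0.022), -0.5], [np.float64(-0.0234), np.float64(-0.0251), -0.6], [np.float64(-0.0285), np.float64(-0.0277), -0.7], [np.float64(-0.0339), np.float64(-0.0298), -0.8]]
```

```bash
python3 -m handwheel '[{"translation":[0.005,-0.0026,0.001],"spin":-0.1},{"translation":[0.010,-0.0058,0.002],"spin":-0.2},{"translation":[0.0146,-0.0094,0.002],"spin":-0.3},{"translation":[0.0187,-0.0134,0.002],"spin":-0.4},{"translation":[0.0225,-0.0178,0.002],"spin":-0.5},{"translation":[0.0258,-0.0226,0.002],"spin":-0.6},{"translation":[0.0285,-0.0277,0.002],"spin":-0.7},{"translation":[0.0308,-0.0331,0.002],"spin":-0.8}]'
python3 - <<'E'
from h import *
s=get_state(); print(s['position'],np.linalg.norm(s['position'][:2]-[.532,.108]),np.arctan2(s['position'][1]-.108,s['position'][0]-.532))
p,d=read_camera("side"); cv2.imwrite("pics/s2c.png",cv2.resize(p[120:280,120:340,::-1],None,fx=3.5,fy=3.5))
E
```

```text
t: 3.55
position: [0.586, 0.1277, 0.213]
eef_rot: [-3.127, 1.57, 1.926]
force: [-2.4, 1.8, 1.1]
grip_width: 0.0
[0.58595764 0.12774039 0.21301303] 0.057455287322640186 0.35072441777550106
```

View pics/s2c.png

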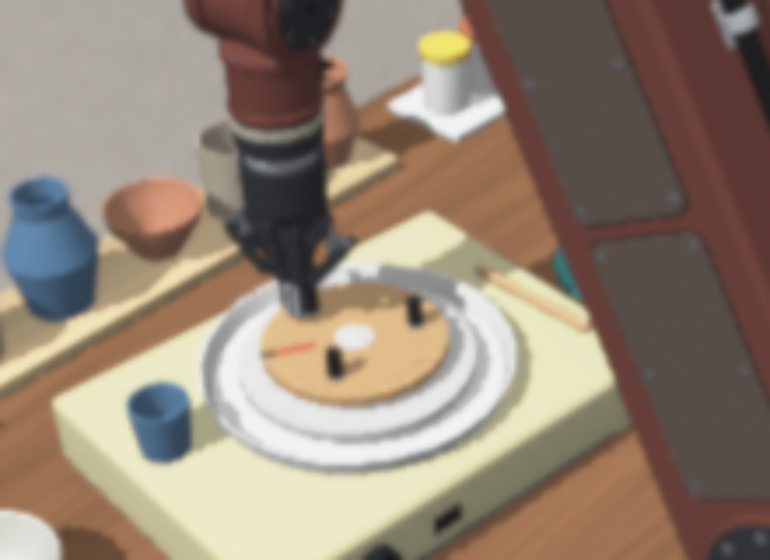

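The bat is turning: its notch line is now at crop (290,350) and the fingertip is behind post_c. The force is about 3 N, so I'll carry on.

```bash
python3 -m handwheel '[{"translation":[0.0017,-0.0055,-0.001],"spin":-0.1},{"translation":[0.0029,-0.0112,-0.002],"spin":-0.2},{"translation":[0.0034,-0.017,-0.002],"spin":-0.3},{"translation":[0.0034,-0.0228,-0.002],"spin":-0.4},{"translation":[0.0029,-0.0286,-0.002],"spin":-0.5},{"translation":[0.0017,-0.0342,-0.002],"spin":-0.6},{"translation":[0.0,-0.0398,-0.002],"spin":-0.7},{"translation":[-0.0023,-0.0451,-0.002],"spin":-0.8}]'
python3 -m handwheel '[{"translation":[-0.0014,-0.0026,0],"spin":-0.05},{"translation":[-0.0028,-0.0051,0],"spin":-0.1},{"translation":[-0.0044,-0.0075,0],"spin":-0.15},{"translation":[-0.0053,-0.0087,0],"spin":-0.175},{"translation":[-0.0053,-0.0087,0],"spin":-0.175}]'
python3 - <<'E'
from h import *
s=get_state(); print(s['position'],np.linalg.norm(s['position'][:2]-[.532,.108]),np.arctan2(s['position'][1]-.108,s['position'][0]-.532))
p,d=read_camera("side"); cv2.imwrite("pics/s3.png",p[:,:,::-1]);cv2.imwrite("pics/s3c.png",cv2.resize(p[150:270,150:300,::-1],None,fx=5,fy=5))
p,d=read_camera("top"); cv2.imwrite("pics/t3.png",p[:,:,::-1]);cv2.imwrite("pics/t3c.png",cv2.resize(p[130:260,160:310,::-1],None,fx=4.5,fy=4.5))
E
```

```text
t: 4.4
position: [0.5842, 0.083, 0.2111]
eef_rot: [2.816, 1.569, 0.788]
force: [-0.9, 3.8, 1.0]
grip_width: -0.0002
t: 4.9
position: [0.579, 0.0739, 0.2108]
eef_rot: [2.36, 1.569, 0.16]
force: [0.8, 2.5, 0.9]
grip_width: 0.0002
[0.57901235 0.07390061 0.21083621] 0.058076925323655784 -0.6275234445126053
```

View pics/s3c.png

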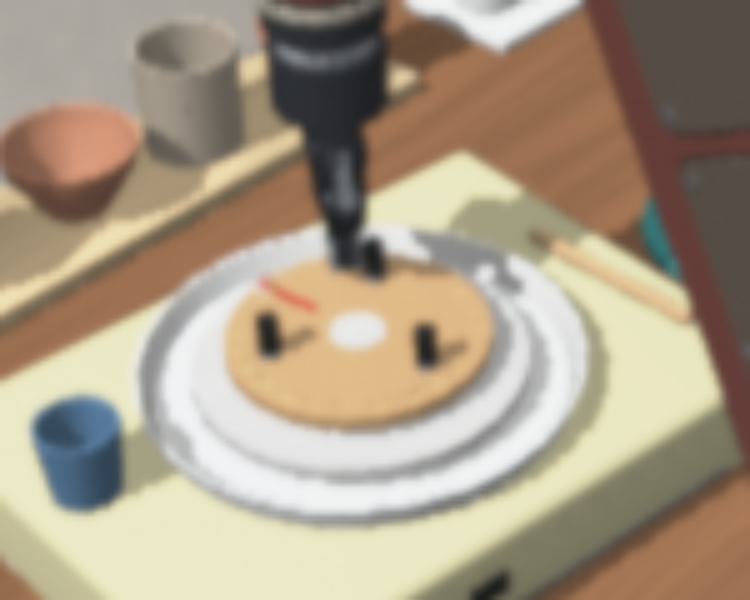

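View pics/t3c.png

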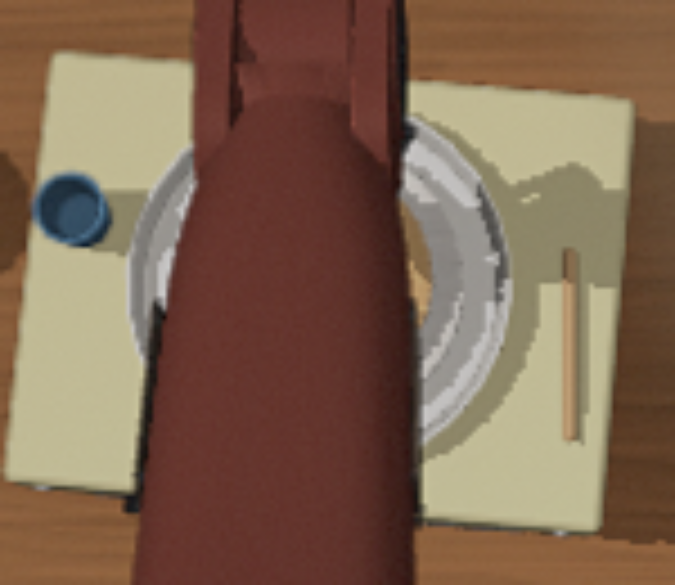

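The side view shows the bat's line at crop (290,295), post_c just right of the fingertip, and posts a and b at (268,335) and (425,345). The arm blocks the top view. I'll measure the yaw from the side camera.

```bash
cat >> h.py <<'E'
def sideyaw(p,cent=None):
    r,g,b=[p[:,:,i].astype(float) for i in range(3)]
    w=np.clip(r-np.maximum(g,b)-70,0,None); k=np.zeros(w.shape,np.uint8); 
    cc=proj("side",[.532,.108,.125])[0]; cv2.ellipse(k,(int(cc[0]),int(cc[1])),(36,26),0,0,360,1,-1); w=w*k
    ys,xs=np.nonzero(w); wt=w[ys,xs]; W=onz("side",np.c_[xs,ys],.129)
    rr=W-np.array([.532,.108]); m=np.average(rr,axis=0,weights=wt)
    return np.c_[xs,ys,wt,rr*1000,np.hypot(*rr.T)*1000,np.arctan2(rr[:,1],rr[:,0])], m, np.arctan2(m[1],m[0])
E
python3 - <<'E'
from h import *
np.set_printoptions(suppress=True,precision=2,linewidth=150)
for f in ("side0","s3"):
    p=cv2.imread(f"pics/{f}.png")[:,:,::-1]; t,m,a=sideyaw(p); print(f,len(t),m,a)
    print(t[:, [0,1,2,5,6]])
def tops(f): pass
# post tops predicted for yaw
for y in (-.09+.0,.05,.1,.2):
    print(y,[proj("side",[.532+.058*np.cos(y+o),.108+.058*np.sin(y+o),.159])[0] for o in (1.0472,np.pi,-1.0472)])
E
```

```text
side0 16 [-0.01  0.05] 1.706147851435354
[[212.   223.    10.    44.19   1.64]
 [213.   223.    23.    42.37   1.7 ]
 [214.   223.     7.    40.7    1.77]
 [211.   224.    18.    49.76   1.66]
 [212.   224.    28.    47.98   1.71]
 [213.   224.    12.    46.34   1.77]
 [209.   225.     4.    57.18   1.63]
 [210.   225.    26.    55.32   1.68]
 [211.   225.    29.    53.57   1.72]
 [212.   225.     9.    51.95   1.77]
 [208.   226.     6.    62.68   1.65]
 [209.   226.    27.    60.85   1.69]
 [210.   226.    25.    59.13   1.73]
 [211.   226.     3.    57.53   1.78]
 [208.   227.    18.    66.36   1.7 ]
 [209.   227.    16.    64.66   1.74]]
s3 15 [0.06 0.  ] 0.06265037054812055
[[205.   208.    13.    71.58   0.08]
 [206.   208.    22.    68.96   0.05]
 [207.   208.    10.    66.41   0.02]
 [206.   209.    14.    65.27   0.11]
 [207.   209.    27.    62.6    0.08]
 [208.   209.    25.    60.     0.05]
 [209.   209.    11.    57.46   0.01]
 [208.   210.    14.    56.34   0.12]
 [209.   210.    26.    53.67   0.08]
 [210.   210.    27.    51.08   0.04]
 [211.   210.    19.    48.57   0.  ]
 [212.   210.     2.    46.15  -0.04]
 [210.   211.     6.    47.47   0.13]
 [211.   211.    22.    44.8    0.08]
 [212.   211.    19.    42.22   0.04]]
-0.09 [array([202.51, 211.28]), array([232.52, 216.87]), array([227.21, 198.29])]
0.05 [array([203.01, 212.79]), array([234.4 , 215.67]), array([224.83, 197.98])]
0.1 [array([203.27, 213.32]), array([235.  , 215.21]), array([223.96, 197.91])]
0.2 [array([203.94, 214.33]), array([236.1 , 214.24]), array([222.2 , 197.87])]
```

```bash
python3 -m handwheel '[{"translation":[-0.0013,-0.0016,0],"spin":-0.035},{"translation":[-0.0026,-0.0031,0],"spin":-0.07},{"translation":[-0.0039,-0.0047,0],"spin":-0.105},{"translation":[-0.0052,-0.0062,0],"spin":-0.14},{"translation":[-0.0052,-0.0062,0],"spin":-0.14}]'
python3 -m handwheel '[{"translation":[0.006,0.006,0],"spin":0},{"translation":[0.006,0.006,0.03],"spin":0},{"translation":[0.006,0.006,0.07],"spin":0},{"translation":[0.0,-0.03,0.09],"spin":0},{"translation":[-0.03,-0.075,0.09],"spin":0},{"translation":[-0.06,-0.12,0.09],"spin":0},{"translation":[-0.08,-0.165,0.09],"spin":0},{"translation":[-0.10,-0.21,0.09],"spin":0}]'
python3 -m handwheel '[{"translation":[-0.02,-0.045,0],"spin":0},{"translation":[-0.04,-0.09,0],"spin":0},{"translation":[-0.04,-0.12,0],"spin":0}]'
cat >m.py <<'E'
from h import *
import sys
n=sys.argv[1]
s=get_state(); print(s['t'],s['position'],s['force'])
p,d=read_camera("side"); cv2.imwrite(f"pics/s{n}.png",p[:,:,::-1]);_,m_,a=sideyaw(p); print("side yaw",a)
p,d=read_camera("top"); cv2.imwrite(f"pics/t{n}.png",p[:,:,::-1]);cv2.imwrite(f"pics/t{n}c.png",cv2.resize(p[140:250,170:300,::-1],None,fx=5,fy=5,interpolation=cv2.INTER_CUBIC))
r,g,b=[p[:,:,i].astype(float) for i in range(3)]
w=np.clip(r-np.maximum(g,b)-45,0,None); C=np.array([.532,.108])
for nm,z,lo,hi in (("bat",.129,.035,.084),("wheel",.110,.092,.112)):
    ys,xs=np.nonzero(w); W=onz("top",np.c_[xs,ys],z)-C; rr=np.hypot(*W.T); k=(rr>lo)&(rr<hi)&(abs(W[:,1])<.06)&(W[:,0]>0) ; ww=w[ys,xs][k]
    if k.sum(): m=np.average(W[k],axis=0,weights=ww); print(nm,k.sum(),m,np.arctan2(m[1],m[0]))
E
python3 m.py 4
```

```text
t: 5.5
position: [0.5735, 0.0675, 0.2102]
eef_rot: [1.852, 1.57, -0.489]
force: [0.7, 0.4, 0.6]
grip_width: -0.0002
t: 6.3
position: [0.4752, -0.1376, 0.3001]
eef_rot: [1.018, 1.57, -1.321]
force: [1.6, -1.3, -0.5]
grip_width: -0.0
t: 6.6
position: [0.4343, -0.2588, 0.3002]
eef_rot: [-0.235, 1.57, -2.578]
force: [0.0, -0.3, -0.3]
grip_width: -0.0
6.6 [ 0.43429026 -0.25878124  0.30015336] [ 0.03517599 -0.31851067 -0.28527696]
side yaw -0.07381053266780123
bat 28 [ 0.05553684 -0.00239826] -0.043156410988340575
wheel 11 [ 0.09933021 -0.00844307] -0.0847961982830758
```

View pics/t4c.png

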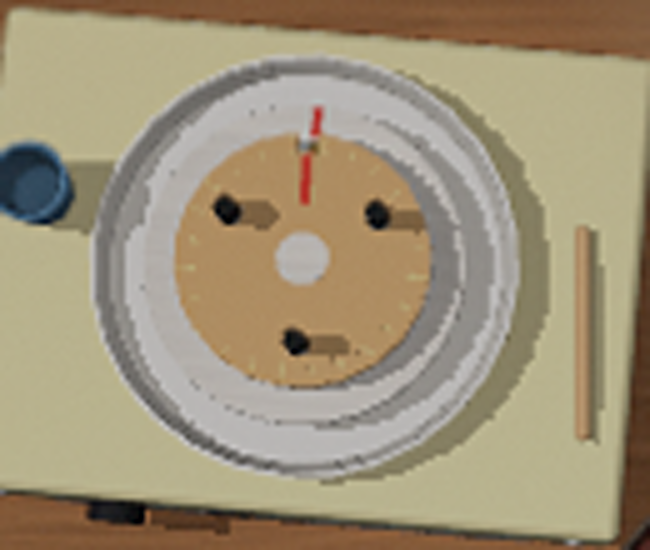

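```bash
cat > fit.py <<'E'
from h import *
import sys
from scipy.optimize import least_squares
def fit(f,guess,dz=0,cam="top"):
    p=cv2.imread(f"pics/{f}.png"); g=p.max(2).astype(float)
    if cam=="top": C=np.array([.532,.108])
    obs=[]
    for o in (1.0472,np.pi,-1.0472):
        q=proj(cam,[.532+.058*np.cos(guess+o),.108+.058*np.sin(guess+o),.148-dz])[0]
        x0,y0=np.round(q).astype(int)-6; w=np.clip(75-g[y0:y0+13,x0:x0+13],0,None)
        yy,xx=np.mgrid[y0:y0+13,x0:x0+13]; obs.append([(w*xx).sum()/w.sum(),(w*yy).sum()/w.sum()])
    obs=np.array(obs)
    def res(v):
        return np.concatenate([proj(cam,[v[0]+.058*np.cos(v[2]+o),v[1]+.058*np.sin(v[2]+o),.146-dz])[0] for o in (1.0472,np.pi,-1.0472)])-obs.ravel()
    r=least_squares(res,[.532,.108,guess],x_scale=[.01,.01,.1]); print(f,cam,r.x,"resid px",np.sqrt(2*r.cost/6))
    return r.x
for a in sys.argv[1:]:
    f,g,dz,cam=a.split(","); fit(f,float(g),float(dz),cam)
E
python3 fit.py top0,1.7,0,top t4,-.06,0,top side0,1.7,0,side s3,.07,0,side s4,-.06,0,side
python3 - <<'E'
from h import *
print(onz("top",[[170+302/5-.4,140+258/5-.4]],.129))
E
```

```text
top0 top [0.53220026 0.10883737 1.73116909] resid px 0.05256369223060138
t4 top [ 0.53235403  0.10774852 -0.05148483] resid px 0.045027144428366236
side0 side [0.53018347 0.1102952  1.73317684] resid px 0.04358585204333144
s3 side [0.53470344 0.10966303 0.1414953 ] resid px 0.6353351316597688
s4 side [ 0.53077455  0.10925161 -0.0527445 ] resid px 0.04504019852127138
[[0.53410968 0.10790724]]
```

Fits of the posts in both cameras agree: the bat's yaw is -0.052 and the wheel's is about -0.088. It needs about 0.037 rad more, so I'll give one more nudge.

```bash
python3 -m handwheel '[{"translation":[0.02,0.045,0],"spin":-0.037},{"translation":[0.04,0.09,0],"spin":-0.037},{"translation":[0.06,0.135,0],"spin":-0.037},{"translation":[0.08,0.18,0],"spin":-0.037},{"translation":[0.10,0.225,0],"spin":-0.037},{"translation":[0.12,0.27,0],"spin":-0.037},{"translation":[0.14,0.315,0],"spin":-0.037},{"translation":[0.149,0.339,0],"spin":-0.037}]'
python3 -m handwheel '[{"translation":[0,0,0],"spin":0},{"translation":[0,0,-0.03],"spin":0},{"translation":[0,0,-0.06],"spin":0},{"translation":[0,0,-0.08],"spin":0},{"translation":[0,0,-0.09],"spin":0},{"translation":[0,0,-0.09],"spin":0}]'
python3 -m handwheel '[{"translation":[-0.004,-0.004,0],"spin":0},{"translation":[-0.007,-0.0067,0],"spin":0},{"translation":[-0.009,-0.0085,0],"spin":0},{"translation":[-0.010,-0.0095,0],"spin":0},{"translation":[-0.0108,-0.0104,0],"spin":0},{"translation":[-0.0108,-0.0104,0],"spin":0},{"translation":[-0.0108,-0.0104,0],"spin":0}]'
python3 m.py 5; python3 fit.py s5,-.08,0,side
```

```text
t: 7.5
position: [0.5858, 0.0872, 0.2996]
eef_rot: [-2.25, 1.57, 1.659]
force: [0.3, -0.8, 0.3]
grip_width: -0.0001
t: 8.1
position: [0.5842, 0.0825, 0.2088]
eef_rot: [-0.701, 1.568, -3.08]
force: [1.3, -0.5, 0.4]
grip_width: -0.0001
t: 8.8
position: [0.5743, 0.0722, 0.21]
eef_rot: [2.745, 1.571, 0.366]
force: [-0.6, 0.7, 0.4]
grip_width: -0.0001
8.8 [0.5742824  0.07219557 0.20999388] [-0.55527233  0.7273643   0.44272858]
side yaw -0.07424644860951428
bat 292 [0.04097871 0.03541361] 0.7126776999340968
wheel 110 [0.09432371 0.02173005] 0.22642675870214787
s5 side [ 0.53276807  0.10925711 -0.01636557] resid px 0.38846640084732303
```

```bash
python3 -m handwheel '[{"translation":[-0.0008,-0.002,0],"spin":0},{"translation":[-0.0013,-0.0038,0],"spin":0},{"translation":[-0.0017,-0.005,0],"spin":0},{"translation":[-0.002,-0.0059,0],"spin":0},{"translation":[-0.002,-0.0059,0],"spin":0},{"translation":[-0.002,-0.0059,0],"spin":0}]'
python3 m.py 6
```

```text
t: 9.5
position: [0.5722, 0.0663, 0.2099]
eef_rot: [1.953, 1.571, -0.426]
force: [-0.5, 0.9, 1.2]
grip_width: 0.0001
9.5 [0.57221553 0.06625947 0.20993988] [-0.49658692  0.90205065  1.23018024]
side yaw -0.10413543394550127
bat 315 [0.04199001 0.03292846] 0.6650306789491159
wheel 104 [0.09433696 0.02182658] 0.22736751686787282
```

```bash
python3 -m handwheel '[{"translation":[0.006,0.006,0],"spin":0},{"translation":[0.008,0.008,0.02],"spin":0},{"translation":[0.008,0.008,0.06],"spin":0},{"translation":[0.0,-0.03,0.09],"spin":0},{"translation":[-0.02,-0.075,0.09],"spin":0},{"translation":[-0.04,-0.12,0.09],"spin":0},{"translation":[-0.06,-0.165,0.09],"spin":0},{"translation":[-0.08,-0.21,0.09],"spin":0}]'
python3 -m handwheel '[{"translation":[-0.02,-0.045,0],"spin":0},{"translation":[-0.04,-0.09,0],"spin":0},{"translation":[-0.06,-0.12,0],"spin":0},{"translation":[-0.06,-0.12,0],"spin":0}]'
python3 m.py 7; python3 fit.py s7,-.08,0,side t7,-.08,0,top
```

```text
t: 10.4
position: [0.4917, -0.1452, 0.3002]
eef_rot: [1.528, 1.57, -0.85]
force: [1.3, -0.5, -0.2]
grip_width: -0.0002
t: 10.8
position: [0.4307, -0.2672, 0.3]
eef_rot: [0.406, 1.569, -1.977]
force: [0.1, 0.7, 0.1]
grip_width: -0.0001
10.8 [ 0.43067766 -0.26715143  0.29995584] [0.12954431 0.686907   0.11722243]
side yaw -0.10376800904689379
bat 27 [ 0.05612184 -0.00439657] -0.07818007563279374
wheel 11 [ 0.09917312 -0.00844073] -0.08490646608853786
s7 side [ 0.53043207  0.10943883 -0.08633901] resid px 0.025269886832157525
t7 top [ 0.53277088  0.10794152 -0.08600572] resid px 0.044553501945335375
```

View pics/t7c.png

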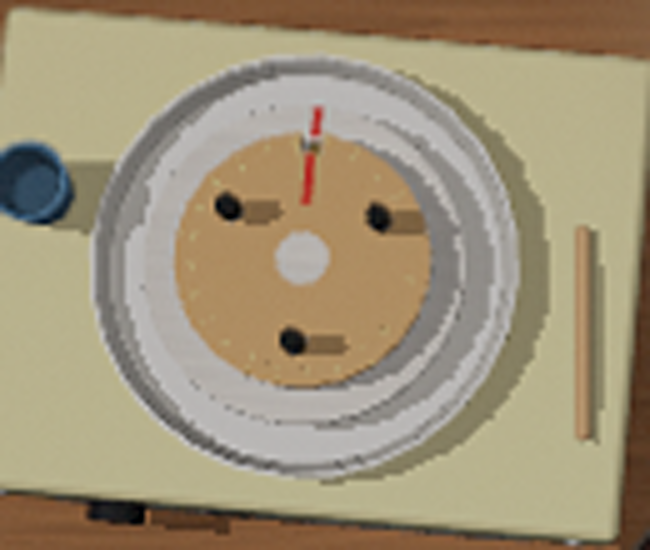

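The lines match: bat yaw -0.086 in both cameras, wheel about -0.085. Now I'll move over the centre and press.

```bash
python3 -m handwheel '[{"translation":[0.012,0.045,0],"spin":0},{"translation":[0.024,0.09,0],"spin":0},{"translation":[0.036,0.135,0],"spin":0},{"translation":[0.048,0.18,0],"spin":0},{"translation":[0.06,0.225,0],"spin":0},{"translation":[0.072,0.27,0],"spin":0},{"translation":[0.084,0.315,0],"spin":0},{"translation":[0.1018,0.358,0],"spin":0}]'
python3 -m handwheel '[{"translation":[0,0.017,0],"spin":0},{"translation":[0,0.017,0],"spin":0},{"translation":[0,0.017,-0.03],"spin":0},{"translation":[0,0.017,-0.06],"spin":0},{"translation":[0,0.017,-0.08],"spin":0},{"translation":[0,0.017,-0.09],"spin":0},{"translation":[0,0.017,-0.09],"spin":0}]'
```

```text
t: 11.7
position: [0.5337, 0.0982, 0.3002]
eef_rot: [-3.048, 1.571, 0.859]
force: [0.1, -0.7, -0.8]
grip_width: 0.0
t: 12.4
position: [0.5333, 0.1113, 0.209]
eef_rot: [-0.664, 1.569, -3.042]
force: [-0.4, 0.1, 0.5]
grip_width: -0.0
```

```bash
python3 -m handwheel '[{"translation":[-0.001,-0.003,0],"spin":0},{"translation":[-0.001,-0.003,-0.003],"spin":0},{"translation":[-0.001,-0.003,-0.005],"spin":0},{"translation":[-0.001,-0.003,-0.007],"spin":0},{"translation":[-0.001,-0.003,-0.008],"spin":0},{"translation":[-0.001,-0.003,-0.009],"spin":0},{"translation":[-0.001,-0.003,-0.010],"spin":0}]'
python3 -m handwheel '[{"translation":[0,0,-0.001],"spin":0},{"translation":[0,0,-0.002],"spin":0},{"translation":[0,0,-0.003],"spin":0},{"translation":[0,0,-0.004],"spin":0}]'
```

```text
t: 13.1
position: [0.5331, 0.1083, 0.2003]
eef_rot: [2.197, 1.57, -0.181]
force: [-2.2, -0.0, 6.6]
grip_width: -0.0001
t: 13.5
position: [0.533, 0.1083, 0.1964]
eef_rot: [2.18, 1.57, -0.199]
force: [-2.5, -0.5, 6.4]
grip_width: 0.0003
```

```bash
python3 -m handwheel '[{"translation":[0,0,-0.001],"spin":0},{"translation":[0,0,-0.002],"spin":0},{"translation":[0,0,-0.003],"spin":0},{"translation":[0,0,-0.004],"spin":0}]'
python3 -m handwheel '[{"translation":[0,0,-0.001],"spin":0},{"translation":[0,0,-0.002],"spin":0},{"translation":[0,0,-0.002],"spin":0}]'
```

```text
t: 13.9
position: [0.5331, 0.1083, 0.1926]
eef_rot: [2.237, 1.57, -0.142]
force: [-7.3, -1.3, 22.8]
grip_width: 0.0001
t: 14.2
position: [0.533, 0.1083, 0.1925]
eef_rot: [2.268, 1.569, -0.111]
force: [-11.2, -0.9, 31.1]
grip_width: 0.0002
```

It bottomed out at z 0.1925, about 9 mm of travel, with the force rising sharply. I'll retract and check.

```bash
python3 -m handwheel '[{"translation":[0,0,0.004],"spin":0},{"translation":[0,0,0.02],"spin":0},{"translation":[0,0,0.05],"spin":0},{"translation":[0,0,0.09],"spin":0},{"translation":[0,-0.03,0.11],"spin":0},{"translation":[-0.02,-0.075,0.11],"spin":0},{"translation":[-0.04,-0.12,0.11],"spin":0},{"translation":[-0.06,-0.165,0.11],"spin":0}]'
python3 -m handwheel '[{"translation":[-0.015,-0.045,0],"spin":0},{"translation":[-0.03,-0.09,0],"spin":0},{"translation":[-0.04,-0.13,0],"spin":0},{"translation":[-0.04,-0.17,0],"spin":0},{"translation":[-0.04,-0.19,0],"spin":0},{"translation":[-0.04,-0.19,0],"spin":0}]'
python3 m.py 8; python3 fit.py s8,-.08,0.009,side t8,-.08,0.009,top
python3 - <<'E'
from h import *
a=cv2.imread("pics/s8.png");cv2.imwrite("pics/s8c.png",cv2.resize(a[150:270,150:300],None,fx=5,fy=5,interpolation=cv2.INTER_CUBIC))
# bat height from depth, vs wheel head
p,d=read_camera("top"); m=camera_model("top");T=m["cam_to_world"]
def h(x,y,z):
    u=proj("top",[x,y,z])[0]; v=[]
    for dx in (-1,0,1):
        for dy in (-1,0,1):
            uv=np.round(u).astype(int)+[dx,dy]; D=d[uv[1],uv[0]]; o,r=ray("top",[uv]); v.append(o[2]+r[0,2]*D)
    return round(float(np.median(v)),4)
for r,l in ((.03,"plate"),(.07,"plate"),(.098,"head")): print(l,[h(.532+r*np.cos(a),.108+r*np.sin(a),.115) for a in (.4,1.6,2.4,-.6,-1.6,-2.4)])
E
```

```text
t: 15.0
position: [0.4722, -0.058, 0.3001]
eef_rot: [1.947, 1.57, -0.431]
force: [1.4, -1.4, -0.5]
grip_width: -0.0002
t: 15.6
position: [0.4329, -0.2493, 0.2997]
eef_rot: [1.077, 1.57, -1.305]
force: [-0.4, -0.5, -0.4]
grip_width: 0.0001
15.6 [ 0.43286348 -0.24927533  0.29968128] [-0.42455173 -0.53666674 -0.36672349]
side yaw 0.03824428235151248
bat 25 [ 0.05435496 -0.00511129] -0.09375968920817977
wheel 11 [ 0.09922012 -0.008454  ] -0.08499916662581529
s8 side [ 0.53066112  0.10937619 -0.0875542 ] resid px 0.047537612003790634
t8 top [ 0.53273009  0.10767955 -0.08586476] resid px 0.06345006647136067
plate [0.1217, 0.1219, 0.1235, 0.1208, 0.1211, 0.1208]
plate [0.1243, 0.1216, 0.1236, 0.1203, 0.123, 0.1206]
head [0.1183, 0.1152, 0.1094, 0.1113, 0.1116, 0.1119]
```

View pics/t8c.png

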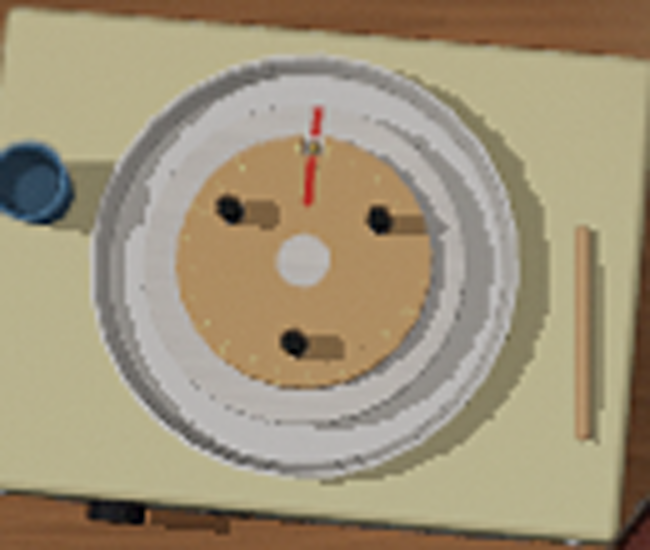

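```bash
ls pics
```

```text
s1.png
s1c.png
s2c.png
s3.png
s3c.png
s4.png
s5.png
s6.png
s7.png
s8.png
s8c.png
side0.png
t3.png
t3c.png
t4.png
t4c.png
t5.png
t5c.png
t6.png
t6c.png
t7.png
t7c.png
t8.png
t8c.png
top0.png
top0c.png
```

View pics/s8c.png

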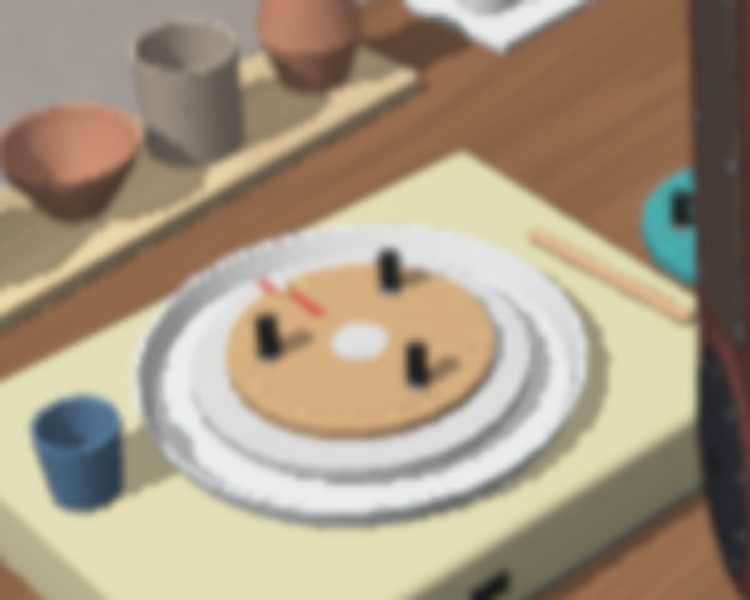

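The top view shows the brass pin in the notch at crop (310,148), with both red lines in line. In the side view the bat sits low in the pan, and the cup and stick have not moved. The hand is clear, so I'm handing it in.

```bash
python3 -c "
from cell import *
print(sign_off())"
```

```text
the job is handed in; nothing more can be done
None
```

The bat is home on the wheel head with the drive pin in its notch. I pushed it about 1.8 rad clockwise by post_c with the closed fingertips, in two goes. I then pressed it down at the centre and handed in at about 16 s with the hand clear.

**Alignment:** before pressing, fits of the posts put the bat's yaw at -0.086 rad in both cameras. The wheel's line was at about -0.085 rad.

**Pressing:** the bat went down at about 6.5 N and then stopped hard with the fingertips about 119.5 mm above the table. A home bat's top should be at 120 mm. The force peaked at about 33 N at the hard stop.

**After pressing:** the top view shows the brass pin in the notch with the red lines in line, and the yaw is unchanged. The cup and stick are in the same place as before.

**Checks that disagreed:**
- The depth readings of the plate scatter from 120 to 124 mm, and those of the wheel head from 109 to 118 mm. They fit a seated bat but are too noisy to prove it.
- The side-camera red-line yaw (+0.038 rad) is wrong after pressing: once the bat is down, that measure also picks up the wheel's own line. I relied on the post fits instead.

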